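Press a cooler's push pins home in diagonal order

TASK

The cooler is set on the main board and its four black push pins are still standing up: press them fully home one after another, each with a light fingertip push from above. Go crosswise so that the cooler beds evenly: first the pin at the corner by the round coin cell, then the one diagonally opposite, then the remaining pin on the memory-slot side, and last the one diagonally opposite that. Do not lean on the fins, do not lift the board or push it out of place, and leave the things around it alone.

Things in the scene. Friction and masses are not known exactly. Their poses are not given: they have to be found in the camera images.
- board: Green 170 mm square computer main board screwed on a 196 mm square black carrier plate that lies loose on the bench mat at any yaw; about 0.9 kg in all. Origin: centre of the carrier's underside, on the mat; z up. Board edges: +x two long memory slots, -x metal rear connectors, -y one long black expansion slot, +y a white power socket. Nothing on it stands higher than the pins.
- coin_cell (a point): Bright round coin cell, 20 mm across, lying flat near the board's -x +y corner (x -62, y +64 mm in the board's axes); this point is the centre of its top, 24 mm above the mat.
- memory_slots (a point): Midpoint between the tops of the two black memory slots, which lie side by side along the board's +x edge (each 132 mm long, along the board's y, with a white latch at each end); 28 mm above the mat, latches 35 mm.
- rear_connectors (a point): Middle of the row of five metal and black connector blocks along the board's -x edge, across from the memory slots; the tallest reach 47 mm above the mat.
- cooler: Silver aluminium cooler fixed on the middle of the board: 96 mm square base plate, top face 30 mm above the mat, with a cross-shaped block of fins (top 40 mm above the mat) that leaves the base's four corners free for the pins. Same origin and axes as board. Not to be leant on: a push of over 5 N on it fails.
- pin_cell_top (a point): Centre of the flat top of the push pin of the corner nearest the round coin cell, at x -37.5, y +37.5 mm in the board's axes: a round black head, 16 mm across and 10 mm high, on a white stem. Its top is about 58 mm above the mat when up, 50 mm when home (head seated on its metal collar); z up.
- pin_cell (a joint): Travel of this pin, m: 0 fully up, 0.008 fully home on its stop; starts at 0 to 0.0015. Slides straight down under a push of 4 to 5 N and stays where it is left. The head is sprung on its stem, about 3 N per mm: it gives about 1.5 mm while the pin slides, and once the pin is home it gives up to 5 mm more as the push grows to 20 N, the most allowed; then it springs back.
- pin_across_top (a point): Centre of the flat top of the push pin of the corner diagonally across from pin_cell, at x +37.5, y -37.5 mm in the board's axes: a round black head, 16 mm across and 10 mm high, on a white stem. Its top is about 58 mm above the mat when up, 50 mm when home (head seated on its metal collar); z up.
- pin_across (a joint): Travel of this pin, m: 0 fully up, 0.008 fully home on its stop; starts at 0 to 0.0015. Slides straight down under a push of 4 to 5 N and stays where it is left. The head is sprung on its stem, about 3 N per mm: it gives about 1.5 mm while the pin slides, and once the pin is home it gives up to 5 mm more as the push grows to 20 N, the most allowed; then it springs back.
- pin_memory_top (a point): Centre of the flat top of the push pin of the remaining corner on the memory-slot side, at x +37.5, y +37.5 mm in the board's axes: a round black head, 16 mm across and 10 mm high, on a white stem. Its top is about 58 mm above the mat when up, 50 mm when home (head seated on its metal collar); z up.
- pin_memory (a joint): Travel of this pin, m: 0 fully up, 0.008 fully home on its stop; starts at 0 to 0.0015. Slides straight down under a push of 4 to 5 N and stays where it is left. The head is sprung on its stem, about 3 N per mm: it gives about 1.5 mm while the pin slides, and once the pin is home it gives up to 5 mm more as the push grows to 20 N, the most allowed; then it springs back.
- pin_last_top (a point): Centre of the flat top of the push pin of the last corner, on the rear-connector side, diagonally across from pin_memory, at x -37.5, y -37.5 mm in the board's axes: a round black head, 16 mm across and 10 mm high, on a white stem. Its top is about 58 mm above the mat when up, 50 mm when home (head seated on its metal collar); z up.
- pin_last (a joint): Travel of this pin, m: 0 fully up, 0.008 fully home on its stop; starts at 0 to 0.0015. Slides straight down under a push of 4 to 5 N and stays where it is left. The head is sprung on its stem, about 3 N per mm: it gives about 1.5 mm while the pin slides, and once the pin is home it gives up to 5 mm more as the push grows to 20 N, the most allowed; then it springs back.
- spool: Bystander: solder spool with green flanges standing upright, 60 mm across, 60 mm high, 0.5 kg; origin under its centre.
- bottle: Bystander: white plastic bottle with blue cap, 56 mm across, 150 mm high; origin under its centre.
- tin: Bystander: round silver tin, 52 mm across, 38 mm high, standing on the mat; origin under its centre.

How it is judged:
By the outcome, as a careful person would: the job done as asked, in the order asked, and still so for the second after the job is handed in, with the robot touching nothing.
It also fails if it takes over 43 s, if anything falls off the work surface, if the arm or the gripper's body presses on something with over 40 N, if the wrist force passes 120 N, or if a joint passes its speed limit or range.

ROBOT

A 6-joint arm with a two-finger parallel gripper is mounted at the origin on the work surface. World frame = base frame: x ahead of the robot, y to its left, z up, the work surface at z = 0. Lengths are in m, angles in rad, forces in N, time in s.
With the tool pointing down it reaches from about 0.3 to 0.775 m from the base axis. Payload 14.6 kg.
Tool frame: the origin (TCP) lies on the centre line of the jaws, within the pads' length; the fingertips stand 19 mm ahead of it and the grasp point (between the pads) is the TCP; y points along the fingers, x is the direction in which the jaws open and shut, and the axes are right-handed (so a half turn about y gives the same grasp; the last joint's range is limited). The gripper opens to 94 mm and grips with 3 to 60 N. Pads are 16 mm wide; open, the fingers measure 119 mm over their backs; the gripper's body (75 mm by 177 mm) begins 78 mm behind the grasp point.
Start: joints at [-1.369, 0.3, 1.521, -0, 1.321, -0.067], TCP at [0.146, -0.53, 0.224] pointing down, gripper open.
Joint ranges: [-3.03, 3.03], [-0.79, 2.21], [0.23, 2.52], [-1.04, 4.18], [0, 3.07], [-2.55, 2.55]. Speed limits (rad/s): [2.22, 2.22, 2.57, 3.14, 3.14, 3.14].

INTERFACE

Orientations are given as [roll, pitch, yaw] about the fixed x, y, z axes, in that order (R = Rz(yaw) Ry(pitch) Rx(roll)).
In Python, from station import ctrl, optics gives the robot as it stands.
- The arm moves only by the tool jog_arm, never from a script. Its argument "targets" is a list of rows, each a list of 3 entries, a list of its own where there are three numbers: the finger opening in cm, from 0 to 9.4, then the shift along the tool's x, y, z in cm, then the turn about the tool's y in rad. A call has 1 to 10 rows; each row is the pose to reach, as a shift and turn from the pose commanded when the call began, along the tool's axes at that moment; what a row does not reach only later rows make up. A row lasts 1/10 s, in which the tool goes at most 50 mm and 8.59 degrees, less where a joint would pass 70% of its speed; a pose out of reach is approached as far as the arm can. A call with a gripper value outside its range is refused whole. The fingers move at their own pace and stop on an object; "grip_force" is the grip in N (left out, the last holds). Time passes only in rows, so rows that repeat a pose let the fingers close. It gives the time, the measured TCP pose, the force and the opening at its end, in the units of the state.
- ctrl.get_obs(): the state, without advancing time (a new reading comes with each control period).
- optics.camera(name): name is "side" or "top" or "wrist"; returns a dict with "img" (400x640x3 uint8, red, green, blue), "range_z" (400x640 float32, m along the optical axis (not along the pixel's ray), 0 where there is no reading), "camera_matrix" (3x3 intrinsics, pixels), "k1" (the pictures are not rectified: a ray, as slopes to the right and down, at radius r is drawn at 1 + k1 r^2 times it, then the intrinsics apply), "world_to_cam" (4x4, takes a point from world to camera coordinates); the wrist camera has in their place "mount" (4x4, takes a point from camera to tool coordinates, whose origin is the TCP and whose axes are the tool frame's). Camera axes: x right, y up, looking along -z (the intrinsics and any distortion apply to the point x, -y, -z); pixel columns grow to the right and rows downward; lengths in m; the calibration is good to about 2 mm. A picture is of the moment at which its call begins: read the wrist's pose just before it.
- ctrl.hand_in(): hands the job in, once; it reports no verdict.
The state is a dict: "time_s": time; "qpos": joint angles; "joint_vel": joint speeds; "tau": joint torques, N m; "ee_pos": TCP position; "eef_rot": TCP orientation; "force": force on the tool from outside, world axes, zero at the start; "moment": the same for the moment, N m; "grip_width": finger opening in m.
Only numpy, scipy, OpenCV 4.12 (cv2) and the standard library are available. Lean on these libraries where they do the work, as an engineer would, in place of code of your own. Each camera call takes 0.05 s, during which the arm holds its last target. There are 200 camera calls.

## Working session

There is one attempt and no reset: what is moved stays moved. The work goes in short steps, Python scripts to look and compute and a tool call to move; the robot and the scene stay as the last step left them, time stands still between calls to the robot, and variables do not carry over. Pictures are saved under pics/ and viewed, about 8 in all and at most 12, crops included, and the job is handed in when it is done.

Besides the shell and the picture viewer there is one more tool, called after "Call:" as a command line: name --argument value ..., lists and objects as JSON in quotes. jog_arm: Moves the arm, as the interface text tells. Its arguments: {"type":"object","properties":{"targets":{"type":"array","items":{"type":"array"}},"grip_force":{"type":"number"}},"required":["targets"]}

```bash
ls; mkdir -p pics; python3 - <<'E'
from station import ctrl, optics
import cv2
print(ctrl.get_obs())
for n in ["top","side"]:
    c=optics.camera(n); cv2.imwrite(f"pics/{n}0.png",c["img"][:,:,::-1]); print(n,c["camera_matrix"],c["k1"],c["world_to_cam"])
E
```

```text
pics
{'time_s': 0.0, 'qpos': array([-1.36859973e+00,  3.00446906e-01,  1.52157038e+00,  1.19387812e-05,
        1.32074659e+00, -6.65871178e-02]), 'joint_vel': array([-5.80764527e-04, -5.98557889e-04,  1.04761848e-03, -1.51482675e-04,
       -5.72104558e-05,  4.83082144e-04]), 'tau': array([-3.67568151e-03, -5.31814563e+01, -3.52741063e+01,  7.06866989e-02,
        2.43681466e-02, -1.27103090e-04]), 'ee_pos': array([ 0.14601427, -0.53000622,  0.22390413]), 'eef_rot': array([-1.57070686e+00,  1.16785290e-03, -1.30201552e+00]), 'force': array([-0.36682146, -0.29161036,  0.18931701]), 'moment': array([-0.03120024, -0.0311175 ,  0.05145144]), 'grip_width': 0.09412646350103479}
top [[390.30488538   0.         312.66907337]
 [  0.         390.30488538 204.30452137]
 [  0.           0.           1.        ]] -0.07289575608969531 [[-0.00861948 -0.9991314  -0.04076952  0.02547736]
 [ 0.9898698  -0.01430352  0.14125574 -0.54353578]
 [-0.14171619 -0.03913896  0.98913329 -0.92361467]
 [ 0.          0.          0.          1.        ]]
side [[514.89715739   0.         309.70571071]
 [  0.         514.89715739 199.93486987]
 [  0.           0.           1.        ]] -0.1453881482725488 [[-0.95754882 -0.28825724 -0.0028313   0.53164308]
 [ 0.19233022 -0.64614761  0.73858131 -0.15026966]
 [-0.21473085  0.70668312  0.67415846 -1.18287838]
 [ 0.          0.          0.          1.        ]]
```

View pics/top0.png

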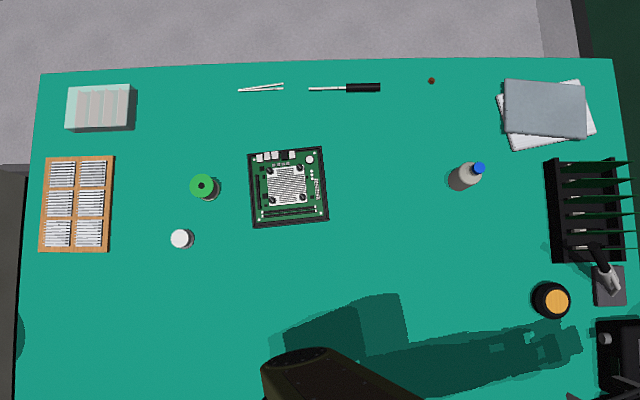

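View pics/side0.png

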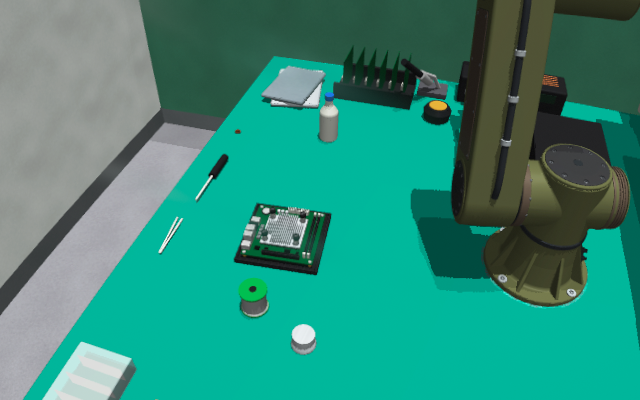

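```bash
cat > h.py <<'E'
import numpy as np, cv2
from scipy.spatial.transform import Rotation as R
from station import ctrl, optics
def look(name):
    o=ctrl.get_obs(); c=optics.camera(name)
    if name=="wrist":
        T=np.eye(4); T[:3,:3]=R.from_euler('xyz',o["eef_rot"]).as_matrix(); T[:3,3]=o["ee_pos"]
        c["c2w"]=T@c["mount"]
    else: c["c2w"]=np.linalg.inv(c["world_to_cam"])
    return c
def rays(c,uv):
    uv=np.array(uv,float).reshape(-1,1,2)
    p=cv2.undistortPoints(uv,c["camera_matrix"],np.array([c["k1"],0,0,0.]),None,None).reshape(-1,2)
    d=np.c_[p[:,0],-p[:,1],-np.ones(len(p))]@c["c2w"][:3,:3].T
    return c["c2w"][:3,3],d
def plane(c,uv,z):
    o,d=rays(c,uv); return o+d*((z-o[2])/d[:,2])[:,None]
def project(c,P):
    w=np.linalg.inv(c["c2w"]); q=np.atleast_2d(P)@w[:3,:3].T+w[:3,3]
    x=np.c_[q[:,0]/-q[:,2],-q[:,1]/-q[:,2]]; x=x*(1+c["k1"]*(x**2).sum(1))[:,None]
    K=c["camera_matrix"]; return x*[K[0,0],K[1,1]]+[K[0,2],K[1,2]]
E
python3 - <<'E'
from h import *
c=look("top")
print(plane(c,[[248,154],[321,147],[329,219],[254,228]],0.012))
print(plane(c,[[310,159]],0.024), plane(c,[[287,187]],0.04))
w=look("wrist"); print(w["mount"],w["camera_matrix"],w["k1"]); cv2.imwrite("pics/w0.png",w["img"][:,:,::-1])
E
```

```text
[[ 0.6828042   0.18813058  0.012     ]
 [ 0.69746702 -0.00262919  0.012     ]
 [ 0.50968351 -0.02056974  0.012     ]
 [ 0.48914344  0.16967336  0.012     ]]
[[0.66281284 0.0256177  0.024     ]] [[0.5880794  0.08271376 0.04      ]]
[[ 9.99999643e-01 -7.35638873e-04 -4.16932588e-04 -8.35054230e-04]
 [-1.98602336e-04  2.74946737e-01 -9.61459439e-01 -1.61184369e-01]
 [ 8.21921193e-04  9.61459178e-01  2.74946493e-01  7.87545576e-02]
 [ 0.00000000e+00  0.00000000e+00  0.00000000e+00  1.00000000e+00]] [[305.67888325   0.         319.42454643]
 [  0.         305.67888325 198.21327271]
 [  0.           0.           1.        ]] -0.0006510598343978249
```

Call:
jog_arm --targets '[[0, [-47.3, 2.4, 59.6], 0.18], [0, [-47.3, 2.4, 59.6], 0.18], [0, [-47.3, 2.4, 59.6], 0.18], [0, [-47.3, 2.4, 59.6], 0.18], [0, [-47.3, 2.4, 59.6], 0.18], [0, [-47.3, 2.4, 59.6], 0.18], [0, [-47.3, 2.4, 59.6], 0.18], [0, [-47.3, 2.4, 59.6], 0.18], [0, [-47.3, 2.4, 59.6], 0.18], [0, [-47.3, 2.4, 59.6], 0.18]]' --grip_force 20

```text
time_s: 1.2
ee_pos: [0.4416, -0.1251, 0.2088]
eef_rot: [-1.57, -0.0, -1.482]
force: [0.8, -1.2, 0.2]
grip_width: 0.017
```

Call:
jog_arm --targets '[[0, [-18.5, 0.8, 16], 0], [0, [-18.5, 0.8, 16], 0], [0, [-18.5, 0.8, 16], 0], [0, [-18.5, 0.8, 16], 0], [0, [-18.5, 0.8, 16], 0], [0, [-18.5, 0.8, 16], 0], [0, [-18.5, 0.8, 16], 0], [0, [-18.5, 0.8, 16], 0], [0, [-18.5, 0.8, 16], 0]]'

```text
time_s: 2.1
ee_pos: [0.5834, 0.0704, 0.2011]
eef_rot: [-1.57, -0.0, -1.483]
force: [0.7, -0.8, 1.3]
grip_width: 0.0006
```

```bash
python3 - <<'E'
from h import *
c=look("wrist"); o=ctrl.get_obs(); print(o["time_s"],o["ee_pos"],o["eef_rot"],o["force"],o["grip_width"],abs(o["joint_vel"]).max())
cv2.imwrite("pics/w1.png",c["img"][:,:,::-1]); import pickle; pickle.dump(c,open("w1.pkl","wb"))
E
```

```text
2.15 [0.58347459 0.07045214 0.20110984] [-1.57030998e+00 -4.85792371e-05 -1.48334475e+00] [-0.01842146  0.2379956  -0.06512443] 0.00015246519820974708 0.003212755109849039
```

View pics/w1.png

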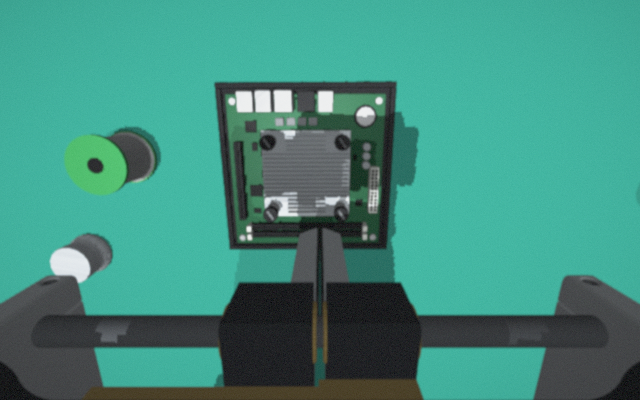

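Call:
jog_arm --targets '[[0, [-5, 6, -2], 0], [0, [-5, 6, -2], 0], [0, [-5, 6, -2], 0], [0, [-5, 6, -2], 0], [0, [-5, 6, -2], 0]]'

```text
time_s: 2.65
ee_pos: [0.5603, 0.1186, 0.1422]
eef_rot: [-1.569, 0.0, -1.483]
force: [-0.5, 0.0, 0.1]
grip_width: 0.0005
```

```bash
python3 - <<'E'
from h import *
import pickle
c=look("wrist"); o=ctrl.get_obs(); print(o["time_s"],o["ee_pos"],o["eef_rot"],o["force"],abs(o["joint_vel"]).max())
pickle.dump(c,open("w2.pkl","wb"))
im=c["img"][:,:,::-1]
a=pickle.load(open("w1.pkl","rb"))["img"][:,:,::-1]
guess=plane(pickle.load(open("w1.pkl","rb")),[[343,143],[271,212],[341,212],[268,143],[366,116]],.057)
print(guess.round(4)); uv=project(c,guess); print(uv.round(1))
m=uv[:4].mean(0).astype(int); print(m)
A=cv2.resize(a[120:240,240:370],None,fx=5,fy=5,interpolation=cv2.INTER_CUBIC)
x0,y0=m[0]-75,max(m[1]-65,0)
B=cv2.resize(im[y0:y0+130,x0:x0+150],None,fx=5,fy=5,interpolation=cv2.INTER_CUBIC)
print(x0,y0)
cv2.imwrite("pics/c1.png",A); cv2.imwrite("pics/c2.png",B[:600])
E
```

```text
2.7 [0.56025893 0.11858516 0.14208842] [-1.56853267e+00  5.59430198e-05 -1.48309655e+00] [ 0.07227254 -0.11108223  0.01599256] 0.005062246153288812
[[0.6334 0.0519 0.057 ]
 [0.5553 0.1195 0.057 ]
 [0.5618 0.0461 0.057 ]
 [0.6269 0.1256 0.057 ]
 [0.661  0.0326 0.057 ]]
[[412.8 126.6]
 [318.4 213.2]
 [405.  213.2]
 [318.5 126.5]
 [443.9  92. ]]
[363 169]
288 104
```

View pics/c1.png

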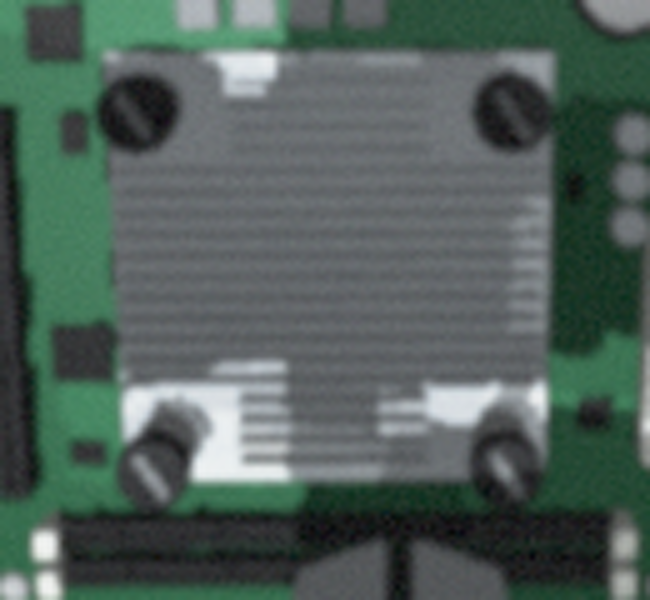

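View pics/c2.png

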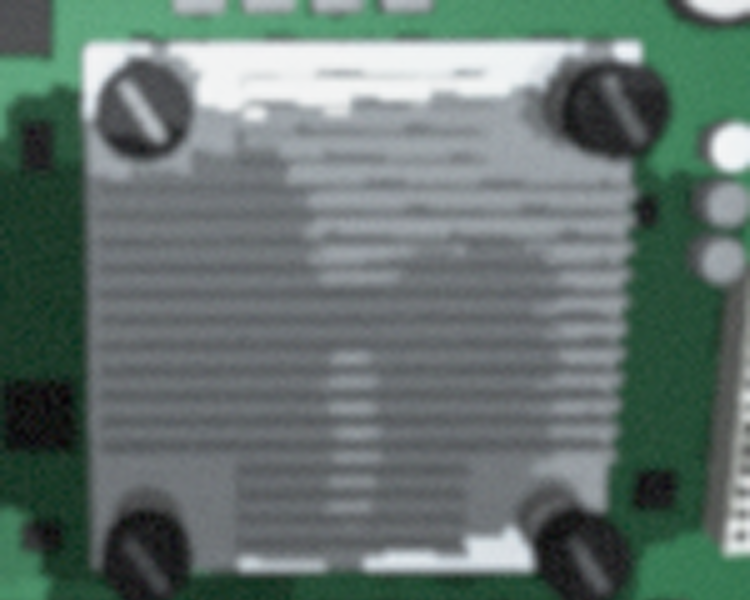

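```bash
python3 - <<'E'
from h import *
import pickle
a=pickle.load(open("w1.pkl","rb"));b=pickle.load(open("w2.pkl","rb"))
f=lambda U,o:(np.array(U)+.5)/5-.5+o
u1=f([[514,112],[153,476],[506,468],[137,113]],[240,120]); u2=f([[622,107],[146,566],[588,560],[143,108]],[288,104])
o1,d1=rays(a,u1);o2,d2=rays(b,u2); P=[]
for p,q in zip(d1,d2):
    s=np.linalg.lstsq(np.c_[p,-q],o2-o1,rcond=None)[0]; x,y=o1+s[0]*p,o2+s[1]*q; P.append((x+y)/2); print(((x+y)/2).round(4),"gap",np.linalg.norm(x-y).round(4))
P=np.array(P)
M=np.array([[-.0375,.0375],[.0375,-.0375],[.0375,.0375],[-.0375,-.0375]])
for X in (P,plane(a,u1,.0573),plane(b,u2,.0573)):
    c=X[:,:2].mean(0);H=M.T@(X[:,:2]-c);th=np.arctan2(H[0,1]-H[1,0],H[0,0]+H[1,1])
    Rm=np.array([[np.cos(th),-np.sin(th)],[np.sin(th),np.cos(th)]]); F=M@Rm.T+c
    print("c",c.round(4),"yaw",th.round(3),"scale",(np.trace(Rm.T@H.T)/(M**2).sum()).round(3),"\n",F.round(4).tolist(),"res",(X[:,:2]-F).round(4).tolist())
# depth check
for v in u2: 
    x,y=np.round(v).astype(int); r=np.median(b["range_z"][y-1:y+2,x-1:x+2]); o,d=rays(b,[v]); print((o+d[0]*r).round(4))
# coin cell check with top camera predicted carrier
cc=plane(a,[[366,116]],.024); print("coin",cc, (cc[0,:2]-c)@Rm)
o=ctrl.get_obs(); print(o["ee_pos"],o["eef_rot"])
E
```

```text
[0.6344 0.0526 0.0569] gap 0.0003
[0.5512 0.1205 0.0547] gap 0.0001
[0.5608 0.0464 0.0592] gap 0.0007
[0.6273 0.1275 0.0525] gap 0.0005
c [0.5934 0.0867] yaw -3.042 scale 1.001 
 [[0.6345, 0.0532], [0.5524, 0.1203], [0.5599, 0.0457], [0.627, 0.1278]] res [[-0.0001, -0.0006], [-0.0011, 0.0002], [0.0009, 0.0007], [0.0003, -0.0003]]
c [0.5937 0.0864] yaw -3.048 scale 0.995 
 [[0.6345, 0.0526], [0.5528, 0.1202], [0.5599, 0.0455], [0.6275, 0.1272]] res [[-0.0002, 0.0], [-0.0006, -0.0001], [0.0007, 0.0007], [0.0001, -0.0006]]
c [0.5935 0.0866] yaw -3.047 scale 1.005 
 [[0.6344, 0.0529], [0.5527, 0.1204], [0.5598, 0.0457], [0.6273, 0.1275]] res [[0.0001, -0.0001], [-0.0006, 0.0001], [0.0, -0.0001], [0.0004, 0.0]]
[0.6346 0.0534 0.0595]
[0.5522 0.1206 0.0577]
[0.56   0.0459 0.058 ]
[0.6278 0.1276 0.0578]
coin [[0.66087891 0.02767191 0.024     ]] [-0.06143329  0.06508828]
[0.56025893 0.11858516 0.14208842] [-1.56853267e+00  5.59430198e-05 -1.48309655e+00]
```

Call:
jog_arm --targets '[[0, [7.2, 3, 6.8], 0], [0, [7.2, 3, 6.8], 0], [0, [7.2, 4, 6.8], 0], [0, [7.2, 5, 6.8], 0], [0, [7.2, 5, 6.8], 0], [0, [7.2, 5, 6.8], 0]]'

```text
time_s: 3.3
ee_pos: [0.6332, 0.0545, 0.0915]
eef_rot: [-1.57, 0.0, -1.481]
force: [1.0, -0.2, -0.5]
grip_width: 0.0007
```

Call:
jog_arm --targets '[[0, [0.15, 0.6, 0.1], 0], [0, [0.15, 1.1, 0.1], 0], [0, [0.15, 1.3, 0.1], 0], [0, [0.15, 1.5, 0.1], 0], [0, [0.15, 1.7, 0.1], 0], [0, [0.15, 1.8, 0.1], 0], [0, [0.15, 1.8, 0.1], 0]]'

```text
time_s: 4.0
ee_pos: [0.6346, 0.0525, 0.0728]
eef_rot: [-1.571, 0.0, -1.482]
force: [-3.3, 0.6, 3.8]
grip_width: 0.0007
```

```bash
python3 - <<'E'
from h import *
o=ctrl.get_obs(); print(o["time_s"],o["ee_pos"],o["eef_rot"],o["force"])
E
```

```text
4.0 [0.63458053 0.05246338 0.07275618] [-1.57078277e+00  1.54632084e-04 -1.48193466e+00] [-3.30466744  0.64560736  3.78742891]
```

Call:
jog_arm --targets '[[0, [0, 0.1, -0.05], 0], [0, [0, 0.2, -0.05], 0], [0, [0, 0.3, -0.05], 0], [0, [0, 0.4, -0.05], 0], [0, [0, 0.5, -0.05], 0], [0, [0, 0.6, -0.05], 0]]'

```text
time_s: 4.6
ee_pos: [0.6344, 0.0524, 0.067]
eef_rot: [-1.57, 0.0, -1.482]
force: [1.3, 2.3, 7.6]
grip_width: 0.0001
```

Call:
jog_arm --targets '[[0, [0, 0.07, 0], 0], [0, [0, 0.14, 0], 0], [0, [0, 0.14, 0], 0]]'

```text
time_s: 4.9
ee_pos: [0.6345, 0.0524, 0.066]
eef_rot: [-1.57, 0.0, -1.482]
force: [-0.4, 2.6, 10.4]
grip_width: 0.0002
```

Call:
jog_arm --targets '[[0, [0, -0.5, 0], 0], [0, [0, -2.6, 0], 0], [0, [-3, -2.6, -3], 0], [0, [-7.5, -2.6, -7.6], 0], [0, [-7.5, -2.6, -7.6], 0], [0, [-7.5, -2.3, -7.6], 0], [0, [-7.5, -2.0, -7.6], 0], [0, [-7.5, -2.0, -7.6], 0]]'

```text
time_s: 5.7
ee_pos: [0.5523, 0.1193, 0.0845]
eef_rot: [-1.572, -0.0, -1.483]
force: [-0.7, -0.3, 0.2]
grip_width: 0.0004
```

```bash
python3 - <<'E'
from h import *
import pickle
c=look("wrist"); o=ctrl.get_obs(); print(o["time_s"],o["ee_pos"],o["eef_rot"],o["force"])
im=c["img"][:,:,::-1]; cv2.imwrite("pics/w3.png",im)
print(project(c,[[.6344,.0529,.05],[.5599,.0456,.0575],[.6272,.1275,.0575],[.6344,.0529,.0575],[.5526,.1203,.0575]]).round(1))
E
```

```text
5.75 [0.552347   0.11933082 0.08470018] [-1.57153765e+00 -1.87807680e-04 -1.48318353e+00] [-1.13230707 -0.09725756  1.00382037]
[[439.  115.4]
 [432.1 232.7]
 [317.6 116.6]
 [443.7 115.6]
 [318.7 233.7]]
```

View pics/w3.png

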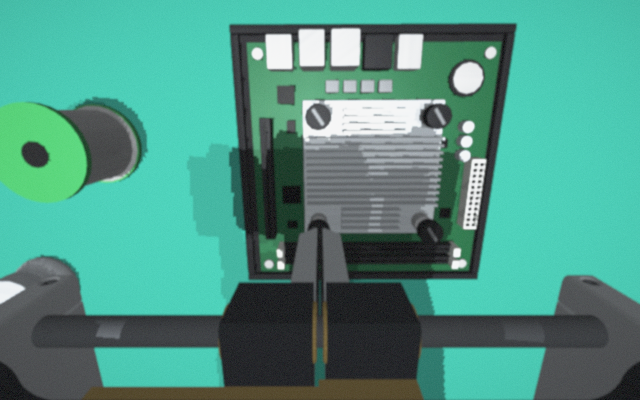

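The cell pin appears at (438,115), where a home pin should project (439,115.4). The board has not shifted: the memory pin is at (431,232) and the last pin at (318,116). Next I press the opposite pin.

Call:
jog_arm --targets '[[0, [-0.1, 0.4, 0], 0], [0, [-0.1, 0.7, 0], 0], [0, [-0.1, 0.9, 0], 0], [0, [-0.1, 1.1, 0], 0], [0, [-0.1, 1.25, 0], 0], [0, [-0.1, 1.4, 0], 0], [0, [-0.1, 1.5, 0], 0], [0, [-0.1, 1.6, 0], 0], [0, [-0.1, 1.7, 0], 0], [0, [-0.1, 1.75, 0], 0]]'

```text
time_s: 6.75
ee_pos: [0.5518, 0.1212, 0.0678]
eef_rot: [-1.571, -0.0, -1.482]
force: [-1.4, -3.3, 3.6]
grip_width: 0.0007
```

Call:
jog_arm --targets '[[0, [0.05, 0.08, 0.03], 0], [0, [0.05, 0.15, 0.03], 0], [0, [0.05, 0.2, 0.03], 0], [0, [0.05, 0.2, 0.03], 0]]'

```text
time_s: 7.15
ee_pos: [0.5519, 0.1211, 0.0661]
eef_rot: [-1.571, 0.001, -1.482]
force: [-4.8, -0.5, 9.2]
grip_width: 0.0008
```

Call:
jog_arm --targets '[[0, [0, 0.05, -0.04], 0], [0, [0, 0.05, -0.04], 0]]'

```text
time_s: 7.35
ee_pos: [0.5518, 0.1211, 0.0659]
eef_rot: [-1.57, 0.001, -1.482]
force: [-4.1, -0.5, 10.1]
grip_width: 0.0006
```

Call:
jog_arm --targets '[[0, [0, -0.5, 0], 0], [0, [0, -2.6, 0], 0], [0, [3, -2.6, 0.1], 0], [0, [7.6, -2.6, 0.15], 0], [0, [7.6, -2.6, 0.15], 0], [0, [7.6, -2.3, 0.15], 0], [0, [7.6, -2.0, 0.15], 0], [0, [7.6, -2.0, 0.15], 0]]'

```text
time_s: 8.15
ee_pos: [0.5595, 0.0462, 0.0846]
eef_rot: [-1.572, 0.0, -1.481]
force: [0.7, 0.8, 1.0]
grip_width: 0.0004
```

```bash
python3 - <<'E'
from h import *
c=look("wrist"); o=ctrl.get_obs(); print(o["time_s"],o["ee_pos"],o["eef_rot"],o["force"])
im=c["img"][:,:,::-1]; cv2.imwrite("pics/w4.png",im)
print(project(c,[[.6344,.0529,.05],[.5526,.1203,.05],[.5526,.1203,.0575],[.5599,.0456,.0575],[.6272,.1275,.0575]]).round(1))
E
```

```text
8.2 [0.55957466 0.04616355 0.08483808] [-1.57155849e+00  2.12513615e-04 -1.48071355e+00] [-0.51076179  0.10218821 -0.47649514]
[[320.4 116.4]
 [211.7 230. ]
 [207.9 234.3]
 [321.1 233.6]
 [194.6 117.4]]
```

View pics/w4.png

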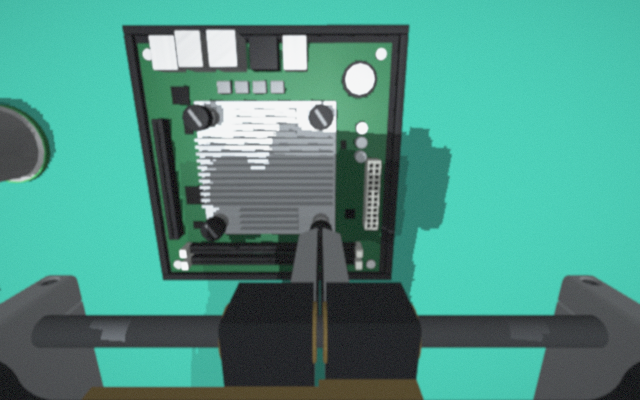

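The across pin is at (213,228), and a home pin should project at (212,230). The cell pin is at (320,117), expected (320,116). Both are home and the board hasn't moved. The memory pin is next.

Call:
jog_arm --targets '[[0, [0, 0.4, 0], 0], [0, [0, 0.7, 0], 0], [0, [0, 0.9, 0], 0], [0, [0, 1.1, 0], 0], [0, [0, 1.25, 0], 0], [0, [0, 1.4, 0], 0], [0, [0, 1.5, 0], 0], [0, [0, 1.6, 0], 0], [0, [0, 1.7, 0], 0], [0, [0, 1.75, 0], 0]]'

```text
time_s: 9.2
ee_pos: [0.5599, 0.0452, 0.0677]
eef_rot: [-1.571, 0.0, -1.482]
force: [-1.4, 3.0, 4.0]
grip_width: 0.0006
```

Call:
jog_arm --targets '[[0, [0, 0.08, 0], 0], [0, [0, 0.15, -0.03], 0], [0, [0, 0.2, -0.03], 0], [0, [0, 0.2, -0.03], 0]]'

```text
time_s: 9.6
ee_pos: [0.5599, 0.0452, 0.0663]
eef_rot: [-1.57, 0.0, -1.482]
force: [-3.2, 2.5, 7.9]
grip_width: 0.0002
```

Call:
jog_arm --targets '[[0, [-0.02, 0.06, -0.03], 0], [0, [-0.02, 0.06, -0.03], 0]]'

```text
time_s: 9.8
ee_pos: [0.5598, 0.0453, 0.0659]
eef_rot: [-1.569, -0.0, -1.482]
force: [-1.6, 2.0, 9.4]
grip_width: 0.0003
```

Call:
jog_arm --targets '[[0, [0, -0.5, 0], 0], [0, [0, -2.6, 0], 0], [0, [-3, -2.6, 3], 0], [0, [-7.6, -2.6, 7.4], 0], [0, [-7.6, -2.6, 7.4], 0], [0, [-7.6, -2.3, 7.4], 0], [0, [-7.6, -2.0, 7.4], 0], [0, [-7.6, -2.0, 7.4], 0], [0, [-7.6, -2.0, 7.4], 0]]'

```text
time_s: 10.7
ee_pos: [0.6259, 0.1266, 0.0852]
eef_rot: [-1.571, -0.0, -1.483]
force: [-0.5, 0.3, -0.9]
grip_width: 0.0007
```

Call:
jog_arm --targets '[[0, [-0.05, 0.4, 0.1], 0], [0, [-0.05, 0.7, 0.1], 0], [0, [-0.05, 0.9, 0.1], 0], [0, [-0.05, 1.1, 0.1], 0], [0, [-0.05, 1.25, 0.1], 0], [0, [-0.05, 1.4, 0.1], 0], [0, [-0.05, 1.5, 0.1], 0], [0, [-0.05, 1.6, 0.1], 0], [0, [-0.05, 1.7, 0.1], 0], [0, [-0.05, 1.75, 0.1], 0]]'

```text
time_s: 11.7
ee_pos: [0.6272, 0.1281, 0.0676]
eef_rot: [-1.571, -0.0, -1.482]
force: [-2.3, -3.1, 5.1]
grip_width: 0.0004
```

Call:
jog_arm --targets '[[0, [0, 0.08, 0], 0], [0, [0, 0.15, -0.03], 0], [0, [0, 0.25, -0.03], 0], [0, [0, 0.25, -0.03], 0]]'

```text
time_s: 12.1
ee_pos: [0.6272, 0.1282, 0.0658]
eef_rot: [-1.57, 0.0, -1.482]
force: [-4.9, -2.3, 9.5]
grip_width: 0.0008
```

Call:
jog_arm --targets '[[0, [0, -0.5, 0], 0], [0, [0, -4, 0], 0], [0, [5.4, -8, -6], 0], [0, [5.4, -8, -6], 0], [0, [5.4, -8, -6], 0], [0, [5.4, -8, -6], 0], [0, [5.4, -8, -6], 0]]'

```text
time_s: 12.8
ee_pos: [0.5721, 0.0696, 0.1445]
eef_rot: [-1.571, 0.0, -1.482]
force: [-0.1, -0.9, 0.6]
grip_width: 0.0005
```

```bash
python3 - <<'E'
from h import *
c=look("wrist"); o=ctrl.get_obs(); print(o["time_s"],o["ee_pos"],o["force"])
im=c["img"][:,:,::-1]
P=np.array([[.6344,.0529],[.5526,.1203],[.5599,.0456],[.6272,.1275]])
h=project(c,np.c_[P,[.05]*4]);u=project(c,np.c_[P,[.0575]*4]);print(h.round(1),u.round(1))
m=h.mean(0).astype(int);x0,y0=m[0]-75,max(m[1]-60,0)
B=cv2.resize(im[y0:y0+120,x0:x0+150],None,fx=5,fy=5,interpolation=cv2.INTER_CUBIC)
for q,col in((h,(0,0,255)),(u,(255,0,255))):
    for v in q: cv2.circle(B,tuple(((v-[x0,y0]+.5)*5).astype(int).tolist()),4,col,-1)
cv2.imwrite("pics/c5.png",B)
E
```

```text
12.85 [0.57208415 0.06972829 0.14428784] [-0.58577776  1.1431275  -0.20541334]
[[347.1 133.7]
 [261.2 220.3]
 [345.7 219.7]
 [255.8 134.3]] [[348.  134.4]
 [259.6 223.2]
 [346.4 222.6]
 [253.9 135. ]]
```

View pics/c5.png

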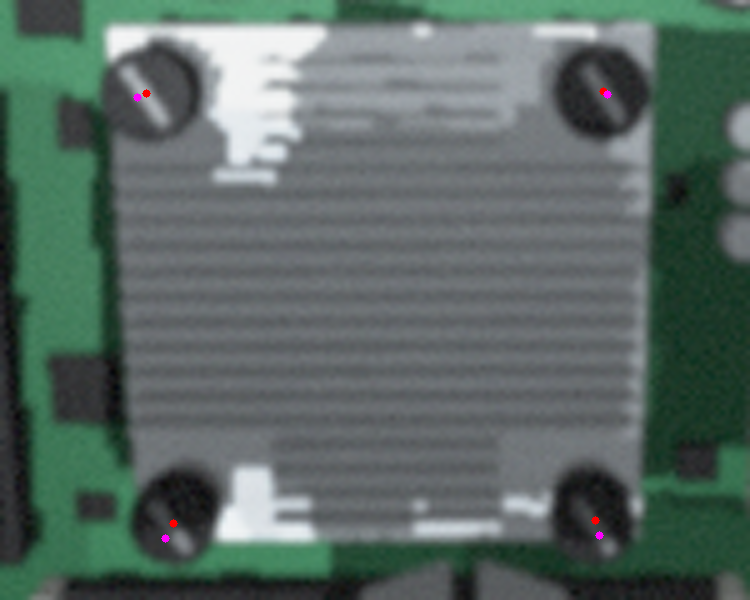

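```bash
python3 - <<'E'
from h import *
import pickle
for c in (pickle.load(open("w2.pkl","rb")),look("wrist")):
    for p in [[.6344,.0529],[.5526,.1203],[.5599,.0456],[.6272,.1275]]:
        v=project(c,[[*p,.052]])[0]; x,y=np.round(v).astype(int)
        yy,xx=np.mgrid[y-2:y+4,x-2:x+3]; uv=np.c_[xx.ravel(),yy.ravel()]
        o,d=rays(c,uv); z=o[2]+d[:,2]*c["range_z"][yy,xx].ravel(); print(np.median(z).round(4),z.max().round(4))
c=look("top"); print(c["img"].shape); print(ctrl.get_obs()["time_s"])
E
```

```text
0.059 0.0602
0.0581 0.0591
0.0583 0.0598
0.0576 0.3035
0.0513 0.0528
0.0512 0.0522
0.0514 0.0523
0.0513 0.0524
(400, 640, 3)
12.95
```

```bash
python3 -c "
from station import ctrl
print(ctrl.hand_in(), ctrl.get_obs()['time_s'])"
```

```text
the job is handed in; nothing more can be done
the job is handed in; nothing more can be done
```

All four push pins are pressed home, and I handed the job in at about 13 s of the 43 s allowed. I used the closed fingertips and went in the order asked: cell, across, memory, last.

- **Push forces:** on each pin the force rose at about 3 N per mm at the end of the push, which means the pin was on its stop. It was between 9 and 10.5 N in the last reading on each pin.
- **Pin heights:** depth readings before and after show the heads dropped from 58–59 mm to an even 51.2–51.4 mm. That is about 1.3 mm above the stated 50 mm. The up readings were near the top of what was expected or above it, so I put most of that down to sensor offset.
- **Board position:** the camera check puts the heads within about 1.5 px (roughly 1 mm) of where home pins should appear, so I saw no shift of the board. The memory pin was the furthest off.
- **Sideways force:** I read up to about 5 N sideways during some of the pushes, but saw no movement of the board from it.
- **Surroundings:** I steered clear of the fins and the things around the board, and the arm was clear above it at hand-in. I did not look at the bystanders in a separate final picture.

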